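Shift the throwing wheel into its blue gear

ROBOT

A 7-joint arm with a two-finger parallel gripper is mounted at the origin on the work surface. World frame = base frame: x ahead of the robot, y to its left, z up, the work surface at z = 0. Lengths are in m, angles in rad, forces in N, time in s.
With the tool pointing down it reaches from about 0.35 to 0.9 m from the base axis. Payload 8.1 kg.
Tool frame: the origin (TCP) lies between the finger pads; the fingertips stand ahead of it and the grasp point (between the pads) is the TCP (arm.nose_length is the z of the fingertips in the tool frame, in m); z points along the fingers, y is the line along which they close (so a half turn about z gives the same grasp; the last joint's range is limited). The gripper opens to 92 mm and grips with 3 to 60 N. Pads are 19 mm wide; open, the fingers measure 130 mm over their backs; the gripper's body (75 mm by 190 mm) begins 47 mm behind the grasp point.
Start: joints at [-1.444, 0.434, 0.025, 1.573, -0.012, 1.134, -0.075], TCP at [0.142, 0.609, 0.246] pointing down, gripper open.
Joint ranges: [-2.62, 2.62], [-0.44, 2.09], [-1.27, 1.32], [0.08, 2.57], [-1.32, 4.46], [0.12, 2], [-2.74, 2.74]. Speed limits (rad/s): [2.22, 2.22, 3.01, 3.01, 3.14, 3.14, 3.14].

INTERFACE

Orientations are given as a rotation vector (axis times angle).
In Python, from cell import sensors, optics, arm gives the robot as it stands.
- The arm moves only by the tool arm_command, never from a script. Its argument "deltas" is one flat list of numbers, 7 for each row, row after row: the turn, a rotation vector about the world's x, y, z as a fraction of full scale, then the shift along the world's x, y, z as a fraction of full scale, then the finger opening in mm, from 0 to 91.8. In form: [wx, wy, wz, dx, dy, dz, fingers, wx, wy, wz, dx, dy, dz, fingers, ...]. A call has 1 to 20 rows; each row is the pose to reach, as a shift and turn from the pose commanded when the call began; what a row does not reach only later rows make up. Full scale, the value 1, is 1 m for a shift and 90 degrees for a turn. A row lasts 1/10 s, in which the tool goes at most 50 mm and 8.59 degrees, less where a joint would pass 70% of its speed; a pose out of reach is approached as far as the arm can. A call with a number of a shift or a turn outside -1 to 1 is refused whole. A call with a gripper value outside its range is refused whole. The fingers move at their own pace and stop on an object; "force" is the grip in N (left out, the last holds). Time passes only in rows, so rows that repeat a pose let the fingers close. It gives the time, the measured TCP pose, the force, the opening and the grip force at its end, in the units of the state.
- sensors.observe(): the state, without advancing time (a new reading comes with each control period).
- optics.get_image(name): name is "scene" or "side" or "wrist"; returns the picture (420x560x3 uint8, blue, green, red); there is no depth.
- optics.calibration(name): a dict with "camera_matrix" (3x3 intrinsics, pixels), "rvec" (rotation vector, rad) and "tvec" (3), from world to camera coordinates, as OpenCV has them. Camera axes: x right, y down, z forward; pixel columns grow to the right and rows downward; lengths in m; the calibration is good to about 2 mm. A picture is of the moment at which its call begins: read the wrist's pose just before it. calibration takes no time and is no camera call; for the wrist camera it gives the pose at the moment of the call.
- arm.sign_off(): hands the job in; it is judged then, once.
The state is a dict: "clock": time; "joints": joint angles; "dq": joint speeds; "joint_efforts": joint torques, N m; "position": TCP position; "ee_rot": TCP orientation; "force": force on the tool from outside, world axes, zero at the start; "ft_torque": the same for the moment, N m; "width": opening from 0.0 (shut) to 1.0 (fully open); "gripper_force": force on a finger pad.
Only numpy, scipy, OpenCV 4.12 (cv2) and the standard library are available. Lean on these libraries where they do the work, as an engineer would, in place of code of your own. Each camera call takes 0.05 s, during which the arm holds its last target. There are 200 camera calls.

TASK

Shift the throwing wheel into the blue gear: with the fingertips, gently push the black ball-topped lever along its gate - into the cross lane, sideways, and then fully home into the slot marked by the blue disc - and leave it there. Only push the lever, do not grip it, and leave the pottery and tools lying around undisturbed.

Things in the scene. Friction and masses are not known exactly. Their poses are not given: they have to be found in the camera images.
- wheel: tabletop throwing wheel, fixed: a grey gearbox 200 x 220 mm carrying the lever and its gate, and beyond it at x = +250 mm a wooden wheel disc, radius 140 mm, top 81 mm above the table. Origin: on the table under the middle of the gate; x points from the gearbox to the wheel disc, y to the left seen along x, z up. All gate directions below use these axes
- gate_mid (a point): middle of the gate, at the top of the aluminium plate (170 x 200 mm), 120 mm above the table. Cut in it: a cross lane along y and three columns along x (y = -26, 0, +26 mm), so six slots, three to +x, three to -x. Walls stop the 10 mm steel stem at slot and lane ends (play 2.5 mm); it changes column only in the lane. On the plate: only discs, screws and rib, under 10 mm high
- knob (a point): centre of the lever's black ball knob, 36 mm in diameter, 185 mm above the table upright, up to 10 mm lower in a corner. In the wheel's frame: x 0 in the lane, +-40 mm fully home in a slot; y 0 in the middle column, +-43 mm in the outer ones; play 4 mm. It swings about a pivot 165 mm below the knob against friction of about 3 N, has no spring, stays where left
- lever_fore (a joint): lean of the lever along the wheel's x, rad: 0 in the cross lane (it passes within about 0.03), +0.24 fully home in the slots on the wheel disc's side (+x), -0.24 in those on the other side. At the start the lever stands anywhere along the middle column
- lever_side (a joint): lean of the lever along the wheel's y axis in rad: 0 in the middle column, about +0.26 in the left (+y) column, about -0.26 in the right (-y) column
- blue: blue disc, 28 mm across, 3 mm thick, flat on the gate plate outside the end of one of the four outer slots (which one changes from run to run). It marks that slot: its centre lies vertically under the knob's centre, to about 4 mm, when the lever is fully home there. Origin: centre of its underside, 120 mm above the table
- red: red disc, 28 mm across, 3 mm thick, flat on the gate plate outside the end of one of the four outer slots (which one changes from run to run). It marks that slot: its centre lies vertically under the knob's centre, to about 4 mm, when the lever is fully home there. Origin: centre of its underside, 120 mm above the table
- yellow: yellow disc, 28 mm across, 3 mm thick, flat on the gate plate outside the end of one of the four outer slots (which one changes from run to run). It marks that slot: its centre lies vertically under the knob's centre, to about 4 mm, when the lever is fully home there. Origin: centre of its underside, 120 mm above the table
- green: green disc, 28 mm across, 3 mm thick, flat on the gate plate outside the end of one of the four outer slots (which one changes from run to run). It marks that slot: its centre lies vertically under the knob's centre, to about 4 mm, when the lever is fully home there. Origin: centre of its underside, 120 mm above the table
- cup: bisque-white cup, 80 mm across the rim, 70 mm high, loose, standing on the wooden wheel disc; origin at the centre of its underside
- rib: small loose wooden shaping rib, 30 x 18 x 7 mm, lying on top of the gate plate near its corner at (-62, -73) mm in the wheel's frame; origin at the centre of its underside
- slab: loose grey leather-hard tile, 90 x 220 x 12 mm, on the plywood board on the right; origin at the centre of its underside
- roller: loose wooden rolling rod, 34 mm thick, about 240 mm long, lying on the table on the left; origin on the table under its middle
- bowl: loose terracotta bowl, 150 mm across, 70 mm high, on the table on the left; origin at the centre of its underside
- jar: loose amber jar with steel lid, 70 mm across, 90 mm high, on the table on the right; origin at the centre of its underside
- spatula: loose wooden-handled spatula lying far out on the left; origin on the table under its middle

How it is judged:
At the end, for the whole second after the job is handed in: The lever is fully home in the slot marked by the blue disc and at rest: the knob's centre is within 11 mm, horizontally, of the centre of the blue disc, and the lever leans at least 0.185 rad (of about 0.24) along the slot and at least 0.2 rad sideways (horizontal distance between knob and blue below 0.011 m and (value of joint lever_fore above 0.185 rad or value of joint lever_fore below -0.185 rad) and (value of joint lever_side above 0.2 rad or value of joint lever_side below -0.2 rad) and linear speed of lever_side below 0.02 m/s and angular speed of lever_side below 0.05 rad/s); the robot touches nothing.
It fails at once if the lever is gripped or shoved hard: more than 30 N between the fingers and the lever (contact force between the fingers and lever_side above 30 N).
It fails at once if one of the loose things lying around is moved by more than 15 mm (distance of any of cup, rib, slab, roller, bowl, jar, spatula from where it was at the start of the episode above 0.015 m).
It also fails if it takes over 45 s, if anything falls off the work surface, if the arm or the gripper's body presses on something with over 40 N, if the wrist force passes 120 N, or if a joint passes its speed limit or range.

## Working session

There is one attempt and no reset: what is moved stays moved. The work goes in short steps, Python scripts to look and compute and a tool call to move; the robot and the scene stay as the last step left them, time stands still between calls to the robot, and variables do not carry over. Pictures are saved under pics/ and viewed, at most 10 in all, crops included, and the job is handed in when it is done.

Besides the shell and the picture viewer there is one more tool, called after "Emit:" as name(argument=value, ...) on one line, values as JSON. arm_command: Moves the arm, as the interface text tells. Its arguments: {"type":"object","properties":{"deltas":{"type":"array","items":{"type":"number"}},"force":{"type":"number"}},"required":["deltas"]}

```bash
mkdir -p pics; python3 - <<'E'
from cell import sensors, optics, arm
import cv2
s=sensors.observe(); print({k:s[k] for k in('clock','position','ee_rot','force','width')}, arm.nose_length)
for n in('scene','side'):
    cv2.imwrite(f'pics/{n}0.png',optics.get_image(n)); c=optics.calibration(n); print(n,c)
E
```

```text
{'clock': 0.0, 'position': array([0.14231829, 0.60808136, 0.24495157]), 'ee_rot': array([-3.60330034e-01, -3.12083147e+00,  2.45520566e-03]), 'force': array([-0.80780413, -0.64473728,  0.62982313]), 'width': 0.9969252573743691} 0.019
scene {'camera_matrix': array([[521.32102518,   0.        , 274.50628953],
       [  0.        , 521.32102518, 210.76642369],
       [  0.        ,   0.        ,   1.        ]]), 'rvec': array([ 2.42736342,  0.76558326, -0.22892979]), 'tvec': array([-0.47255431, -0.13526608,  1.83656241])}
side {'camera_matrix': array([[386.79454835,   0.        , 286.28013515],
       [  0.        , 386.79454835, 215.90177895],
       [  0.        ,   0.        ,   1.        ]]), 'rvec': array([ 2.35649591, -0.88237281,  0.31594544]), 'tvec': array([-0.35354789,  0.38641321,  0.92628541])}
```

View pics/scene0.png

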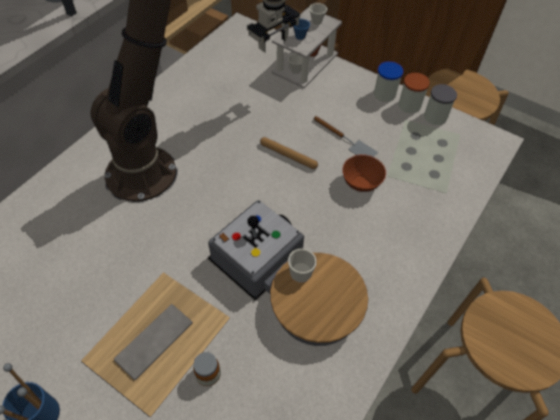

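View pics/side0.png

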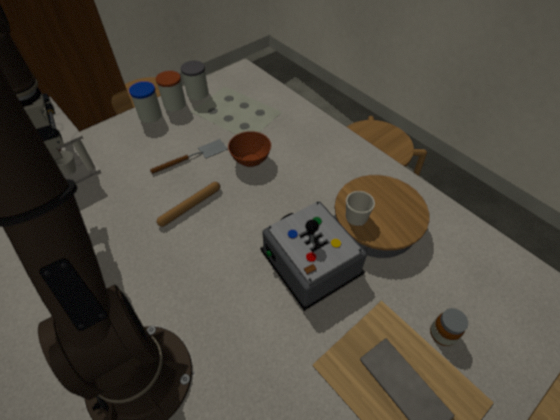

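```bash
cat > h.py <<'E'
import numpy as np, cv2
from cell import optics
def ray(n,uv):
    c=optics.calibration(n); R=cv2.Rodrigues(c['rvec'])[0]
    d=R.T@np.linalg.solve(c['camera_matrix'],[uv[0],uv[1],1]); return -R.T@c['tvec'],d
def onplane(n,uv,z):
    o,d=ray(n,uv); return o+d*(z-o[2])/d[2]
def proj(n,P):
    c=optics.calibration(n); return cv2.projectPoints(np.array(P,float).reshape(-1,3),c['rvec'],c['tvec'],c['camera_matrix'],None)[0][:,0]
E
python3 - <<'E'
from h import *
H={'red':(0,178),'yellow':(27,26),'green':(65,60),'blue':(118,115)}
for n,(x0,y0,x1,y1) in {'scene':(205,195,305,280),'side':(260,200,365,290)}.items():
    im=cv2.imread(f'pics/{n}0.png'); hsv=cv2.cvtColor(im,cv2.COLOR_BGR2HSV).astype(int)
    sub=hsv[y0:y1,x0:x1]
    for k,(h,_) in H.items():
        d=np.abs(sub[...,0]-h); d=np.minimum(d,180-d)
        m=((d<8)&(sub[...,1]>150)&(sub[...,2]>60)).astype(np.uint8)
        c=cv2.connectedComponentsWithStats(m)
        i=1+np.argmax(c[2][1:,4]); uv=c[3][i]+[x0,y0]
        print(n,k,c[2][i,4],uv.round(1),onplane(n,uv,.123).round(4))
    cv2.imwrite(f'pics/{n}0c.png',cv2.resize(im[y0:y1,x0:x1],None,fx=5,fy=5,interpolation=cv2.INTER_CUBIC))
a,b=(cv2.imread(f'pics/{n}0c.png') for n in('scene','side'))
cv2.imwrite('pics/both0.png',cv2.resize(np.vstack([cv2.resize(a,(500,425)),cv2.resize(b,(525,450))[:,:500]]),None,fx=.68,fy=.68))
E
```

```text
scene red 41 [236.  236.1] [ 0.4881 -0.0756  0.123 ]
scene yellow 49 [255.3 251.9] [ 0.5666 -0.0864  0.123 ]
scene green 26 [275.5 234. ] [ 0.5794 -0.0021  0.123 ]
scene blue 5 [258.8 218.6] [0.5065 0.0141 0.123 ]
side red 68 [310.7 256.5] [ 0.4865 -0.0746  0.123 ]
side yellow 65 [335.3 242.6] [ 0.5653 -0.0861  0.123 ]
side green 19 [317.8 219.8] [ 0.5828 -0.0018  0.123 ]
side blue 7 [293.9 236.1] [0.4962 0.0008 0.123 ]
```

View pics/both0.png

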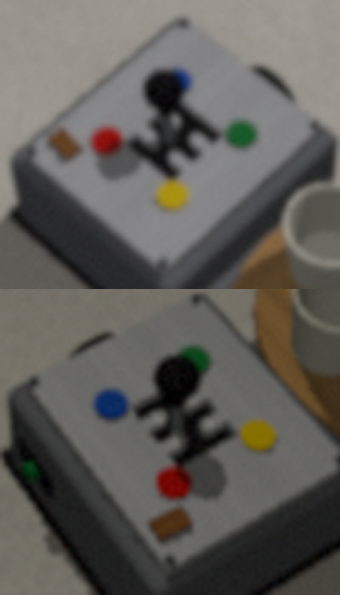

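```bash
python3 - <<'E'
from h import *
print(onplane('side',(292.6,233.8),.123))
uv={'scene':(253.2,221.5),'side':(312.1,226.5)}
A=[];B=[]
for n,p in uv.items():
    o,d=ray(n,p); d/=np.linalg.norm(d); M=np.eye(3)-np.outer(d,d); A.append(M);B.append(M@o)
K=np.linalg.lstsq(np.vstack(A),np.hstack(B),rcond=None)[0]
print('knob',K, [onplane(n,p,.183) for n,p in uv.items()])
D=np.array([[.4873,-.0751],[.566,-.0863],[.5805,-.002],[.4985,.0095]]); c=D.mean(0)
ex=(D[1]-D[0]+D[2]-D[3]); ex/=np.linalg.norm(ex); ey=np.array([-ex[1],ex[0]])
print('mid',c,'ex',ex,np.degrees(np.arctan2(ex[1],ex[0])))
print('knob wheel frame',(K[:2]-c)@np.c_[ex,ey], ((D-c)@np.c_[ex,ey]).round(4))
E
```

```text
[0.49875389 0.00868101 0.123     ]
knob [ 0.52317139 -0.03551347  0.18124589] [array([ 0.52383655, -0.0359356 ,  0.183     ]), array([ 0.52207669, -0.03685246,  0.183     ])]
mid [ 0.533075 -0.038475] ex [ 0.99017009 -0.13986846] -8.040234526908254
knob wheel frame [-0.01022048  0.00154722] [[-0.0402 -0.0427]
 [ 0.0393 -0.0427]
 [ 0.0419  0.0427]
 [-0.0409  0.0427]]
```

Emit:
arm_command(deltas=[0, 0, 0, 0, 0, 0.03, 0, 0, 0, 0.057, 0.332, -0.639, 0.03, 0, 0, 0, 0.057, 0.332, -0.639, 0.03, 0, 0, 0, 0.057, 0.332, -0.639, 0.03, 0, 0, 0, 0.057, 0.332, -0.639, 0.03, 0, 0, 0, 0.057, 0.332, -0.639, 0.03, 0, 0, 0, 0.057, 0.332, -0.639, 0.03, 0, 0, 0, 0.057, 0.332, -0.639, 0.03, 0, 0, 0, 0.057, 0.332, -0.639, 0.03, 0, 0, 0, 0.057, 0.332, -0.639, 0.03, 0, 0, 0, 0.057, 0.332, -0.639, 0.03, 0, 0, 0, 0.057, 0.332, -0.639, 0.03, 0, 0, 0, 0.057, 0.332, -0.639, 0.03, 0, 0, 0, 0.057, 0.332, -0.639, 0.03, 0, 0, 0, 0.057, 0.332, -0.639, 0.03, 0, 0, 0, 0.057, 0.332, -0.639, 0.03, 0, 0, 0, 0.057, 0.332, -0.639, 0.03, 0, 0, 0, 0.057, 0.332, -0.639, 0.03, 0, 0, 0, 0.057, 0.332, -0.639, 0.03, 0, 0, 0, 0.057, 0.332, -0.639, 0.03, 0], force=5)

```text
clock: 2.1
position: [0.474, -0.0291, 0.2757]
ee_rot: [-0.217, -3.134, -0.001]
force: [-0.6, -0.0, 0.5]
width: 0.006
gripper_force: 0.0
```

```bash
cat > st.py <<'E'
from h import *
from cell import sensors
from scipy.spatial.transform import Rotation as Ro
c=np.array([.5331,-.0385]); ex=np.array([.99017,-.13987]); ey=np.array([.13987,.99017])
s=sensors.observe(); p=s['position']; R=Ro.from_rotvec(s['ee_rot']).as_matrix()
print('t',s['clock'],'tcp',p.round(4),'wheel mm',(1e3*np.array([(p[:2]-c)@ex,(p[:2]-c)@ey])).round(1),'F',s['force'].round(1),'w',s['width'],'ydir',np.degrees(np.arctan2(R[1,1],R[0,1])).round(1),'z',R[:,2].round(3))
def world(x,y): return c+ex*x/1e3+ey*y/1e3
E
python3 - <<'E'
from st import *
cv2.imwrite('pics/w1.png',optics.get_image('wrist'))
E
```

```text
t 2.1 tcp [ 0.474  -0.0291  0.2757] wheel mm [-59.8   1.1] F [-0.6 -0.   0.5] w 0.005838940809184556 ydir 82.1 z [-0.     0.001 -1.   ]
```

View pics/w1.png

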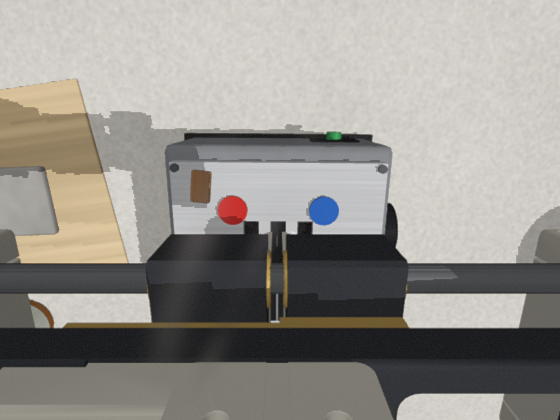

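```bash
python3 - <<'E'
from st import *
for u in((323,210),(232,210)):
    q=onplane('wrist',u,.123)[:2]-c; print((q@ex).round(4),(q@ey).round(4))
E
```

```text
t 2.15 tcp [ 0.4741 -0.0292  0.2757] wheel mm [-59.8   0.9] F [0.3 0.1 0.1] w 0.0040079042798763 ydir 82.1 z [-0.     0.001 -1.   ]
-0.0418 0.0449
-0.0417 -0.0405
```

Emit:
arm_command(deltas=[0, 0, 0, 0, -0.001, -0.04, 0, 0, 0, 0, 0, -0.001, -0.086, 0, 0, 0, 0, 0, -0.001, -0.086, 0, 0, 0, 0, 0, -0.001, -0.086, 0, 0, 0, 0, 0.01, -0.0024, -0.086, 0, 0, 0, 0, 0.0198, -0.0038, -0.086, 0, 0, 0, 0, 0.0198, -0.0038, -0.086, 0])

```text
clock: 2.85
position: [0.4964, -0.0343, 0.1911]
ee_rot: [0.22, 3.131, 0.001]
force: [-0.5, 0.5, -0.1]
width: 0.005
gripper_force: 0.5
```

Emit:
arm_command(deltas=[0, 0, 0, 0.002, -0.0003, 0, 0, 0, 0, 0, 0.004, -0.0006, 0, 0, 0, 0, 0, 0.006, -0.0009, 0, 0, 0, 0, 0, 0.008, -0.0011, 0, 0, 0, 0, 0, 0.01, -0.0014, 0, 0, 0, 0, 0, 0.0114, -0.0016, 0, 0, 0, 0, 0, 0.0114, -0.0016, 0, 0, 0, 0, 0, 0.0114, -0.0016, 0, 0])

```text
clock: 3.65
position: [0.5057, -0.0359, 0.1897]
ee_rot: [0.22, 3.134, -0.0]
force: [-2.7, 0.7, 2.0]
width: 0.01
gripper_force: 1.1
```

```bash
cat > look.py <<'E'
import sys
from st import *
t=sys.argv[1]
o=[]
for n,(x0,y0,x1,y1) in {'scene':(205,185,305,285),'side':(260,190,360,290)}.items():
    o.append(cv2.resize(optics.get_image(n)[y0:y1,x0:x1],(400,400),interpolation=cv2.INTER_CUBIC))
cv2.imwrite(f'pics/{t}.png',np.hstack(o))
for P in [(0,0),(0,43),(-40,43)]:
    q=[*world(*P),.183]; print(P,((proj('scene',q)-[205,185])*4).round(0),((proj('side',q)-[260,190])*4+[400,0]).round(0))
E
python3 look.py l1
```

```text
t 3.65 tcp [ 0.5057 -0.0359  0.1897] wheel mm [-27.5  -1.2] F [-2.7  0.7  2. ] w 0.009649340357633903 ydir 82.0 z [ 0. -0. -1.]
(0, 0) [[201. 155.]] [[623. 138.]]
(0, 43) [[242. 119.]] [[584.  93.]]
(-40, 43) [[203.  88.]] [[533. 120.]]
```

View pics/l1.png

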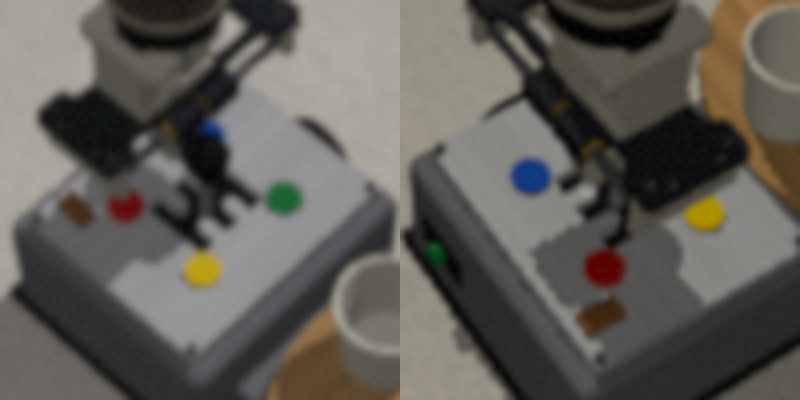

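Emit:
arm_command(deltas=[0, 0, 0, -0.0163, 0.0023, 0, 0, 0, 0, 0, -0.0163, 0.0023, 0, 0, 0, 0, 0, -0.02, -0.025, 0, 0, 0, 0, 0, -0.0242, -0.0531, 0, 0, 0, 0, 0, -0.0242, -0.0531, 0, 0, 0, 0, 0, -0.0242, -0.0531, 0, 0, 0, 0, 0, 0, -0.0565, 0, 0, 0, 0, 0, 0.0214, -0.0595, 0, 0, 0, 0, 0, 0.0214, -0.0595, 0, 0, 0, 0, 0, 0.0222, -0.0537, 0, 0, 0, 0, 0, 0.023, -0.0477, 0, 0, 0, 0, 0, 0.023, -0.0477, 0, 0, 0, 0, 0, 0.023, -0.0477, 0, 0])

```text
clock: 5.05
position: [0.5283, -0.0829, 0.1898]
ee_rot: [-0.219, -3.134, -0.001]
force: [0.5, 0.5, 0.9]
width: 0.0
gripper_force: 0.0
```

```bash
python3 look.py l2
```

```text
t 5.05 tcp [ 0.5283 -0.0829  0.1898] wheel mm [  1.4 -44.6] F [0.5 0.5 0.9] w 8.018796404519569e-05 ydir 82.0 z [-0.  0. -1.]
(0, 0) [[201. 155.]] [[623. 138.]]
(0, 43) [[242. 119.]] [[584.  93.]]
(-40, 43) [[203.  88.]] [[533. 120.]]
```

View pics/l2.png

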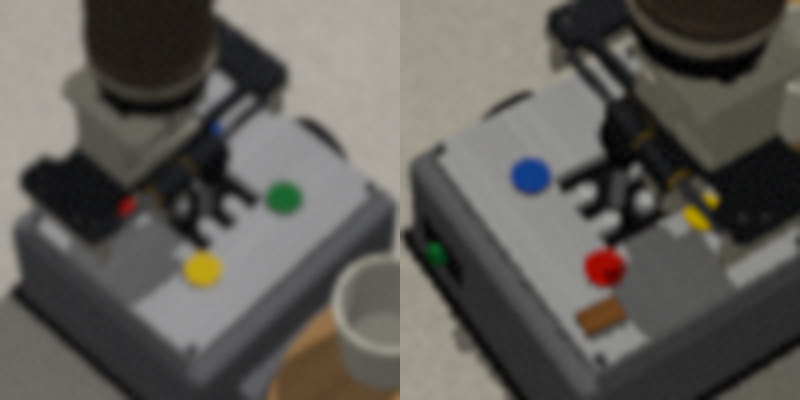

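Emit:
arm_command(deltas=[0, 0, 0, 0.0004, 0.003, 0, 0, 0, 0, 0, 0.0008, 0.006, 0, 0, 0, 0, 0, 0.0011, 0.008, 0, 0, 0, 0, 0, 0.0014, 0.01, 0, 0, 0, 0, 0, 0.0017, 0.0119, 0, 0, 0, 0, 0, 0.0017, 0.0119, 0, 0])

```text
clock: 5.75
position: [0.5303, -0.0713, 0.1897]
ee_rot: [-0.22, -3.134, -0.0]
force: [-0.4, 0.4, 0.4]
width: 0.009
gripper_force: 0.0
```

Emit:
arm_command(deltas=[0, 0, 0, 0.0003, 0.002, 0, 0, 0, 0, 0, 0.0006, 0.004, 0, 0, 0, 0, 0, 0.0008, 0.006, 0, 0, 0, 0, 0, 0.0008, 0.006, 0, 0])

```text
clock: 6.15
position: [0.5313, -0.0657, 0.1899]
ee_rot: [0.22, 3.133, -0.0]
force: [-1.0, -3.6, 2.0]
width: 0.003
gripper_force: 1.3
```

Emit:
arm_command(deltas=[0, 0, 0, 0.0003, 0.002, 0, 0, 0, 0, 0, 0.0006, 0.004, 0, 0, 0, 0, 0, 0.0008, 0.006, 0, 0, 0, 0, 0, 0.0008, 0.006, 0, 0])

```text
clock: 6.55
position: [0.532, -0.0591, 0.1897]
ee_rot: [0.219, 3.134, 0.0]
force: [-0.7, -1.7, 2.3]
width: 0.003
gripper_force: 1.2
```

Still at friction level and moving; on by 8 mm.

Emit:
arm_command(deltas=[0, 0, 0, 0.0003, 0.002, 0, 0, 0, 0, 0, 0.0006, 0.004, 0, 0, 0, 0, 0, 0.0008, 0.006, 0, 0, 0, 0, 0, 0.0011, 0.008, 0, 0, 0, 0, 0, 0.0011, 0.008, 0, 0])

```text
clock: 7.05
position: [0.5331, -0.0511, 0.1897]
ee_rot: [-0.219, -3.134, -0.0]
force: [0.1, -3.7, 1.8]
width: 0.005
gripper_force: 1.1
```

```bash
python3 look.py l3
```

```text
t 7.05 tcp [ 0.5331 -0.0511  0.1897] wheel mm [  1.7 -12.5] F [ 0.1 -3.7  1.8] w 0.005084939655849581 ydir 82.0 z [ 0.  0. -1.]
(0, 0) [[201. 155.]] [[623. 138.]]
(0, 43) [[242. 119.]] [[584.  93.]]
(-40, 43) [[203.  88.]] [[533. 120.]]
```

View pics/l3.png

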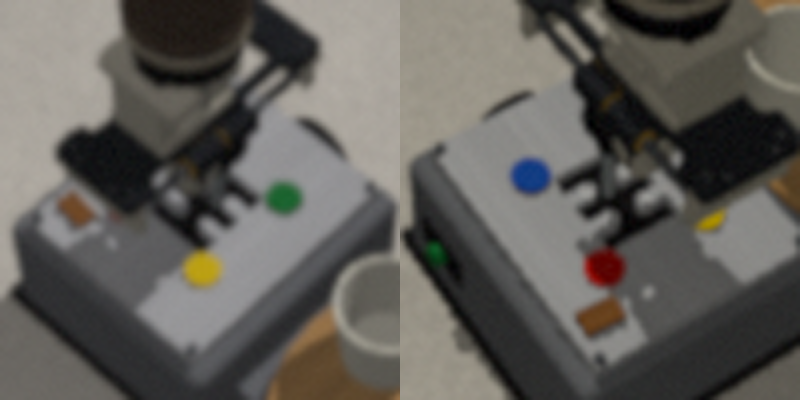

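Emit:
arm_command(deltas=[0, 0, 0, 0.0004, 0.003, 0, 0, 0, 0, 0, 0.0008, 0.006, 0, 0, 0, 0, 0, 0.0013, 0.009, 0, 0, 0, 0, 0, 0.0017, 0.012, 0, 0, 0, 0, 0, 0.0021, 0.015, 0, 0, 0, 0, 0, 0.0025, 0.018, 0, 0, 0, 0, 0, 0.0028, 0.02, 0, 0, 0, 0, 0, 0.0028, 0.02, 0, 0])

```text
clock: 7.95
position: [0.5357, -0.0311, 0.1897]
ee_rot: [-0.219, -3.134, -0.0]
force: [0.2, -1.6, -1.4]
width: 0.006
gripper_force: 0.8
```

Emit:
arm_command(deltas=[0, 0, 0, 0.0003, 0.002, 0, 0, 0, 0, 0, 0.0006, 0.004, 0, 0, 0, 0, 0, 0.0007, 0.005, 0, 0, 0, 0, 0, 0.0007, 0.005, 0, 0])

```text
clock: 8.35
position: [0.5365, -0.0264, 0.1897]
ee_rot: [0.22, 3.134, 0.0]
force: [-0.5, -2.5, -1.1]
width: 0.005
gripper_force: 0.8
```

Emit:
arm_command(deltas=[0, 0, 0, 0.0001, 0.001, 0, 0, 0, 0, 0, 0.0003, 0.002, 0, 0, 0, 0, 0, 0.0003, 0.002, 0, 0])

```text
clock: 8.65
position: [0.5367, -0.0247, 0.1897]
ee_rot: [-0.22, -3.134, 0.0]
force: [-0.9, -2.3, -1.2]
width: 0.007
gripper_force: 1.3
```

```bash
python3 look.py l4
```

```text
t 8.65 tcp [ 0.5367 -0.0247  0.1897] wheel mm [ 1.7 14.2] F [-0.9 -2.3 -1.2] w 0.007325880879034237 ydir 82.0 z [-0. -0. -1.]
(0, 0) [[201. 155.]] [[623. 138.]]
(0, 43) [[242. 119.]] [[584.  93.]]
(-40, 43) [[203.  88.]] [[533. 120.]]
```

View pics/l4.png

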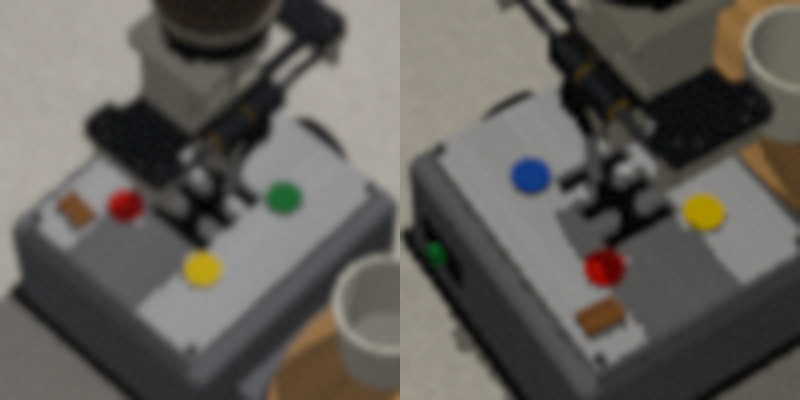

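Emit:
arm_command(deltas=[0, 0, 0, 0.0001, 0.001, 0, 0, 0, 0, 0, 0.0003, 0.002, 0, 0, 0, 0, 0, 0.0003, 0.002, 0, 0])

```text
clock: 9.05
position: [0.5368, -0.0237, 0.1896]
ee_rot: [-0.222, -3.133, 0.002]
force: [-1.2, -7.2, -2.4]
width: 0.005
gripper_force: 2.9
```

Emit:
arm_command(deltas=[0, 0, 0, 0.0001, 0.001, 0, 0, 0, 0, 0, 0.0002, 0.0015, 0, 0, 0, 0, 0, 0.0002, 0.0015, 0, 0])

```text
clock: 9.35
position: [0.5369, -0.0233, 0.1896]
ee_rot: [-0.223, -3.133, 0.004]
force: [-0.3, -10.0, -2.6]
width: 0.005
gripper_force: 4.3
```

Emit:
arm_command(deltas=[0, 0, 0, -0.0021, -0.0149, 0, 0, 0, 0, 0, -0.0021, -0.0149, 0, 0, 0, 0, 0, 0.025, -0.0188, 0, 0, 0, 0, 0, 0.0524, -0.0226, 0, 0, 0, 0, 0, 0.0524, -0.0226, 0, 0, 0, 0, 0, 0.0524, -0.0226, 0, 0, 0, 0, 0, 0.0553, 0, 0, 0, 0, 0, 0, 0.0583, 0.019, 0, 0, 0, 0, 0, 0.0583, 0.019, 0, 0, 0, 0, 0, 0.0583, 0.019, 0, 0, 0, 0, 0, 0.05, 0.0202, 0, 0, 0, 0, 0, 0.0414, 0.0214, 0, 0, 0, 0, 0, 0.0414, 0.0214, 0, 0])

```text
clock: 10.65
position: [0.577, -0.0002, 0.1898]
ee_rot: [-0.222, -3.133, -0.001]
force: [-0.2, 0.1, -0.9]
width: 0.004
gripper_force: 0.0
```

```bash
python3 look.py l5
```

```text
t 10.65 tcp [ 5.770e-01 -2.000e-04  1.898e-01] wheel mm [38.1 44. ] F [-0.2  0.1 -0.9] w 0.003759409057778923 ydir 81.9 z [-0.001  0.    -1.   ]
(0, 0) [[201. 155.]] [[623. 138.]]
(0, 43) [[242. 119.]] [[584.  93.]]
(-40, 43) [[203.  88.]] [[533. 120.]]
```

View pics/l5.png

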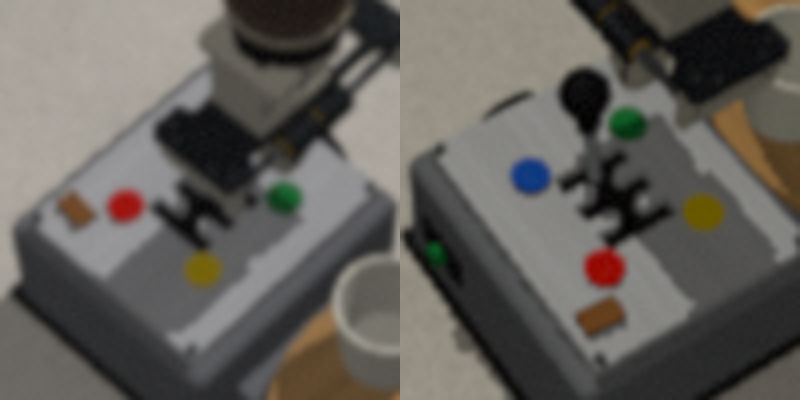

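Emit:
arm_command(deltas=[0, 0, 0, -0.005, 0.0007, 0, 0, 0, 0, 0, -0.0075, 0.001, 0, 0, 0, 0, 0, -0.01, 0.0014, 0, 0, 0, 0, 0, -0.0125, 0.0017, 0, 0, 0, 0, 0, -0.015, 0.0021, 0, 0, 0, 0, 0, -0.0175, 0.0024, 0, 0, 0, 0, 0, -0.0198, 0.0028, 0, 0, 0, 0, 0, -0.0198, 0.0028, 0, 0])

```text
clock: 11.55
position: [0.5589, 0.0032, 0.19]
ee_rot: [0.22, 3.133, 0.0]
force: [4.2, -0.7, 2.0]
width: 0.003
gripper_force: 1.3
```

Emit:
arm_command(deltas=[0, 0, 0, -0.003, 0.0004, 0, 0, 0, 0, 0, -0.006, 0.0008, 0, 0, 0, 0, 0, -0.009, 0.0013, 0, 0, 0, 0, 0, -0.012, 0.0017, 0, 0, 0, 0, 0, -0.015, 0.0021, 0, 0, 0, 0, 0, -0.018, 0.0025, 0, 0, 0, 0, 0, -0.021, 0.003, 0, 0, 0, 0, 0, -0.021, 0.003, 0, 0])

```text
clock: 12.35
position: [0.5369, 0.0061, 0.1894]
ee_rot: [-0.22, -3.132, 0.0]
force: [1.5, -0.7, 1.0]
width: 0.003
gripper_force: 0.7
```

Emit:
arm_command(deltas=[0, 0, 0, -0.002, 0.0003, 0, 0, 0, 0, 0, -0.004, 0.0006, 0, 0, 0, 0, 0, -0.006, 0.0008, 0, 0, 0, 0, 0, -0.006, 0.0008, 0, 0])

```text
clock: 12.75
position: [0.5312, 0.0069, 0.1895]
ee_rot: [-0.22, -3.133, 0.0]
force: [1.5, -0.9, -1.3]
width: 0.007
gripper_force: 1.0
```

TCP at wheel x ≈ -8; on in small steps till the end wall is felt.

Emit:
arm_command(deltas=[0, 0, 0, -0.001, 0.0001, 0, 0, 0, 0, 0, -0.002, 0.0003, 0, 0, 0, 0, 0, -0.003, 0.0004, 0, 0, 0, 0, 0, -0.003, 0.0004, 0, 0])

```text
clock: 13.15
position: [0.5288, 0.0074, 0.1897]
ee_rot: [-0.22, -3.134, -0.0]
force: [2.5, -0.9, -2.9]
width: 0.005
gripper_force: 1.5
```

Emit:
arm_command(deltas=[0, 0, 0, -0.001, 0.0001, 0, 0, 0, 0, 0, -0.0015, 0.0002, 0, 0, 0, 0, 0, -0.0015, 0.0002, 0, 0])

```text
clock: 13.45
position: [0.5279, 0.0075, 0.1899]
ee_rot: [0.22, 3.133, -0.0]
force: [5.9, -0.5, -4.5]
width: 0.009
gripper_force: 2.8
```

Wall felt. Back off in +x, then up and look.

Emit:
arm_command(deltas=[0, 0, 0, 0.02, -0.0028, 0, 0, 0, 0, 0, 0.05, -0.007, 0, 0, 0, 0, 0, 0.07, -0.01, 0, 0, 0, 0, 0, 0.07, -0.01, 0.04, 0, 0, 0, 0, 0.07, -0.01, 0.09, 0, 0, 0, 0, 0.07, -0.01, 0.09, 0, 0, 0, 0, 0.07, -0.01, 0.09, 0])

```text
clock: 14.15
position: [0.5973, -0.0022, 0.2808]
ee_rot: [0.22, 3.133, 0.002]
force: [0.2, 0.9, 0.3]
width: 0.003
gripper_force: 0.0
```

```bash
python3 look.py l6
```

```text
t 14.15 tcp [ 0.5973 -0.0022  0.2808] wheel mm [58.5 44.9] F [0.2 0.9 0.3] w 0.0031924025906638516 ydir 82.0 z [ 0.001  0.001 -1.   ]
(0, 0) [[201. 155.]] [[623. 138.]]
(0, 43) [[242. 119.]] [[584.  93.]]
(-40, 43) [[203.  88.]] [[533. 120.]]
```

View pics/l6.png

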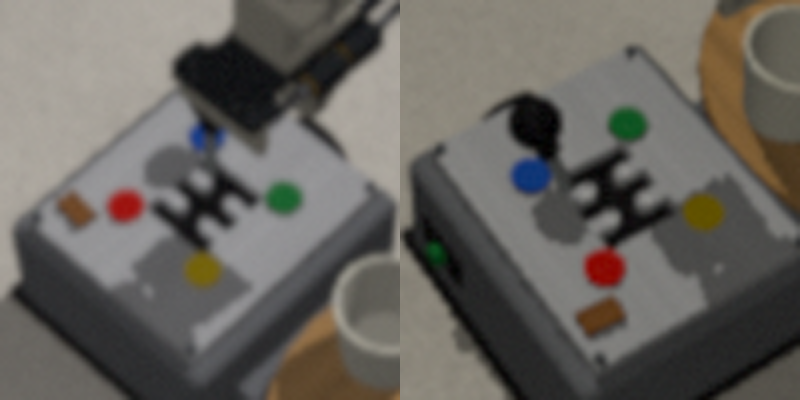

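The knob in the side view sits at (534,121), against (533,120) predicted for fully home over blue. The rib, cup and discs are where they were.

```bash
python3 -c "
from cell import arm; print(arm.sign_off())"
```

```text
the job is handed in; nothing more can be done
None
```

The lever was pushed fully home into the slot marked by the blue disc and left there, nothing in the last picture was out of place, and the job is handed in at about 14 s (no verdict came back).

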